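# Push a parts bin up into its tilted rack

## Robot

A 6-joint arm with a two-finger parallel gripper is mounted at the origin on a cart in front of the work surface, level with it; the furniture and walls round the work are solid. World frame = base frame: x ahead of the robot, y to its left, z up, the work surface at z = 0. Lengths are in m, angles in rad, forces in N, time in s.
With the tool pointing down it reaches from about 0.3 to 0.775 m from the base axis. Payload 14.6 kg.
Tool frame: the origin (TCP) lies at the very end of the fingers, on their centre line; the grasp point (between the pads) lies 19 mm behind it; z points along the fingers, y is the line along which they close (so a half turn about z gives the same grasp; the last joint's range is limited). The gripper opens to 94 mm and grips with 3 to 60 N. Pads are 16 mm wide; open, the fingers measure 119 mm over their backs; the gripper's body (75 mm by 177 mm) begins 78 mm behind the grasp point.
Start: joints at [-0.067, 0.3, 1.521, -0, 1.321, -0.067], TCP at [0.55, -0, 0.205] pointing down, gripper open.
Joint ranges: [-3.03, 3.03], [-0.79, 2.21], [0.23, 2.52], [-1.04, 4.18], [0, 3.07], [-2.55, 2.55]. Speed limits (rad/s): [2.22, 2.22, 2.57, 3.14, 3.14, 3.14].

## Interface

Orientations are given as [roll, pitch, yaw] about the fixed x, y, z axes, in that order (R = Rz(yaw) Ry(pitch) Rx(roll)).
In Python, from station import ctrl gives the robot as it stands.
- The arm moves only by the tool move_arm, never from a script. Its argument "increments" is a list of rows, each a list of 7 numbers: the opening, from 0 (shut) to 1 (fully open), then the shift along the tool's x, y, z in units of 50 mm (1.0 is 50 mm), then the turn, a rotation vector about the tool's x, y, z in rad. In form: [[claw, tx, ty, tz, rx, ry, rz], ...]. A call has 1 to 20 rows; each row shifts and turns the commanded pose from where the row before left it, along the tool's axes as they then stand; what a row does not reach is not made up. A row lasts 1/10 s, in which the tool goes at most 50 mm and 8.59 degrees, less where a joint would pass 70% of its speed; a pose out of reach is approached as far as the arm can. A call is refused whole if a number of a shift passes 1 or a number of a turn 0.15, either way. A call with a gripper value outside its range is refused whole. The fingers move at their own pace and stop on an object; "force" is the grip in N (left out, the last holds). Time passes only in rows, so rows that do not move let the fingers close. It gives the time, the measured TCP pose, the force, the opening and the grip force at its end, in the units of the state.
- ctrl.get_obs(): the state, without advancing time (a new reading comes with each control period).
- ctrl.camera(name): name is "scene" or "side" or "wrist"; returns a dict with "color" (384x512x3 uint8, blue, green, red), "K" (3x3 intrinsics, pixels), "pose" (4x4, takes a point from camera to world coordinates); the wrist camera has in their place "tool_from_camera" (4x4, takes a point from camera to tool coordinates, whose origin is the TCP and whose axes are the flange's). Camera axes: x right, y down, z forward; pixel columns grow to the right and rows downward; lengths in m; the calibration is good to about 2 mm. The wrist camera is an equidistant fisheye: a pixel r from the principal point sees the ray r / f radians off the axis. A picture is of the moment at which its call begins: read the wrist's pose just before it. There is no depth.
- ctrl.hand_in(): hands the job in; it is judged then, once.
Trained networks look in a picture, given as the dict that the camera call returned (one of the last four; its "shot" number tells which), for a name from the list of things; names that differ only in an ending like _2 or _b are one class to them, and where a whole thing is asked for, a point or a joint stands for the part that bears it (a point fixed in the world has none). Each returns a list of dicts, best first, with "conf" (0 to 1); they miss things now and then, are a little off and sometimes report something else, mostly with a low value. They report only what shows in the picture. A call takes as long as a camera call.
- ctrl.cut_out(name, picture): "mask" (384x512 bool, what is visible of it) and "centre" ([row, column] in pixels, amid what is visible of it).
The state is a dict: "time_s": time; "qpos": joint angles; "joint_vel": joint speeds; "tau": joint torques, N m; "ee_pos": TCP position; "eef_rot": TCP orientation; "force": force on the tool from outside, world axes, zero at the start; "moment": the same for the moment, N m; "grip_width": finger opening in m; "grip_force": force on a finger pad.
Only numpy, scipy, OpenCV 4.12 (cv2) and the standard library are available. Lean on these libraries where they do the work, as an engineer would, in place of code of your own. Each camera call takes 0.05 s, during which the arm holds its last target. There are 200 camera calls.

## Task

Push the red parts bin standing in front of the blue and grey rack up the rack's ramp, until it has passed right over the yellow lip and dropped behind it, lying flat in the pocket. Slide it up, do not lift it, keep the two connectors inside the bin, and leave the relay, the tape measure and the small bottle where they stand.

Things in the scene. Friction and masses are not known exactly. Their poses are not given: they have to be found in the camera images.
- bin: open red plastic parts bin, loose, about 0.25 kg, 140 long (x) x 100 wide (y) x 60 mm high. Origin: centre of its underside. Its low front wall (34 mm high, 2 mm thick, outer face at x = -69 mm, rim to -72) faces away from the rack; its 60 mm back wall (x = +71 mm) faces the ramp. Starts flat on the bench before the ramp, up to 0.15 rad off square and 15 mm off the middle line
- slope: fixed rack's sloping tray, 0.21 rad to the bench. Origin: middle of the ramp's foot, on the bench; x up the slope, y left, z square to the grey ramp surface (z = 0, x = 0 to 150 mm). Blue side rails, 4 mm thick, tops at z = 22 mm: inner faces at y = -60 and +60 mm from x = 30 mm on, flaring to -83 and +83 mm at x = -20 mm to funnel the bin in
- lip (a point): middle of the yellow lip's top edge, the ramp's end: 150 mm up the slope from the foot, level with the ramp's surface. Behind it a square step down of 10 mm into the pocket
- pocket (a point): centre of the steel pocket floor behind the lip, 229 mm up the slope from the foot and 10 mm below the ramp's surface (square to it), same slope. Pocket 158 mm long, 120 mm wide, ending in a blue wall 40 mm high. The bin lies in it with its underside on this floor, 9 mm of play each way along the slope
- plug_a_center (a point): centre, 12 mm above its underside, of a loose grey plug connector, 19 x 64 x 25 mm, lying in the bin
- plug_b_center (a point): centre, 12 mm above its underside, of a loose grey plug connector, 19 x 44 x 25 mm, lying in the bin
- relay: bystander: grey plug-in relay with an orange top, 62 x 28 x 64 mm high, loose; origin at the centre of its underside
- tape_measure: bystander: yellow and black tape measure, 38 x 68 x 58 mm high, loose; origin at the centre of its underside
- flux_bottle: bystander: small brown bottle with a black dropper cap, 33 mm across, 102 mm high, loose; origin at the centre of its underside

How it is judged:
On the way:
1. the bin is on the ramp, between the side rails (x of bin in the frame of slope between 0.04 and 0.17 m and y of bin in the frame of slope between -0.02 and 0.02 m and z of bin in the frame of slope between -0.012 and 0.02 m), for 0.1 s.
At the end, for the whole second after the job is handed in: The bin rests in the pocket behind the yellow lip: its origin 213 to 243 mm up the slope, within 15 mm of the middle line and 7 to 15 mm below the ramp's surface, its floor parallel to the pocket floor within 0.05 rad, at rest (under 20 mm/s), with both connectors inside it (x of bin in the frame of slope between 0.213 and 0.243 m and y of bin in the frame of slope between -0.015 and 0.015 m and z of bin in the frame of slope between -0.015 and -0.007 m and angle between the z axis of bin and the z axis of slope, either way round below 0.05 rad and linear speed of bin below 0.02 m/s and x of plug_a_center in the frame of bin between -0.068 and 0.07 m and y of plug_a_center in the frame of bin between -0.05 and 0.05 m and z of plug_a_center in the frame of bin between 0 and 0.055 m and x of plug_b_center in the frame of bin between -0.068 and 0.07 m and y of plug_b_center in the frame of bin between -0.05 and 0.05 m and z of plug_b_center in the frame of bin between 0 and 0.055 m); the robot touches nothing.
It fails at once if the bin is lifted: its origin more than 30 mm above the bench before the ramp, or more than 30 mm off the surface of the ramp (measured square to it) ((x of bin in the frame of slope below -0.02 m and height (world z) of bin above 0.03 m) or (x of bin in the frame of slope above -0.02 m and z of bin in the frame of slope above 0.03 m)).
It fails at once if a connector leaves the bin (not (x of plug_a_center in the frame of bin between -0.068 and 0.07 m and y of plug_a_center in the frame of bin between -0.05 and 0.05 m and z of plug_a_center in the frame of bin between 0 and 0.055 m) or not (x of plug_b_center in the frame of bin between -0.068 and 0.07 m and y of plug_b_center in the frame of bin between -0.05 and 0.05 m and z of plug_b_center in the frame of bin between 0 and 0.055 m)).
It fails at once if the relay, tape measure or bottle is moved more than 20 mm or tipped (distance of any of relay, tape_measure, flux_bottle from where it was at the start of the episode above 0.02 m or angle between any of relay, tape_measure, flux_bottle's own z axis and vertical above 0.3 rad).
It also fails if it takes over 40 s, if anything falls off the work surface, if the arm or the gripper's body presses on something with over 40 N, if the wrist force passes 120 N, or if a joint passes its speed limit or range.

## Working session

There is one attempt and no reset: what is moved stays moved. The work goes in short steps, Python scripts to look and compute and a tool call to move; the robot and the scene stay as the last step left them, time stands still between calls to the robot, and variables do not carry over. Pictures are saved under pics/ and viewed, at most 10 in all, crops included, and the job is handed in when it is done.

Besides the shell and the picture viewer there is one more tool, called after ">>>" by a JSON object that holds its "name" and its "arguments". move_arm: Moves the arm, as the interface text tells. Its arguments: {"type":"object","properties":{"increments":{"type":"array","items":{"type":"array","items":{"type":"number"}}},"force":{"type":"number"}},"required":["increments"]}

```bash
mkdir -p pics; ls; python3 - <<'E'
from station import ctrl
import cv2,numpy as np
o=ctrl.get_obs(); print(o)
for n in ["scene","side"]:
    p=ctrl.camera(n); cv2.imwrite(f"pics/{n}.png",p["color"]); print(n,p["K"].tolist(),p["pose"].round(4).tolist())
    for k in ["bin","slope","lip","plug_a_center","relay","tape_measure","flux_bottle"]:
        try:
            r=ctrl.cut_out(k,p)
            print(k,[(round(d["conf"],2),np.round(d["centre"],1).tolist(),int(d["mask"].sum())) for d in r[:3]])
        except Exception as e: print(k,e)
E
```

```text
pics
{'time_s': 0.0, 'qpos': array([-6.65688138e-02,  3.00472004e-01,  1.52159191e+00, -3.33257613e-05,
        1.32070513e+00, -6.65978796e-02]), 'joint_vel': array([ 0.00087801,  0.00028474, -0.00057965,  0.00088187,  0.00132577,
       -0.00057817]), 'tau': array([-1.53750298e-03, -5.31805658e+01, -3.52735734e+01,  7.07558286e-02,
        2.43994006e-02, -4.79655944e-05]), 'ee_pos': array([5.49730292e-01, 2.34417509e-05, 2.04881258e-01]), 'eef_rot': array([-3.14041673e+00, -4.60792193e-05,  1.57083363e+00]), 'force': array([ 0.20496417, -0.28161262, -0.54646327]), 'moment': array([0.04775609, 0.02056043, 0.02435902]), 'grip_force': 0.0, 'grip_width': 0.0940483200526855}
scene [[356.25144492146876, 0.0, 254.73293928951816], [0.0, 356.25144492146876, 189.14038636544237], [0.0, 0.0, 1.0]] [[0.6092, -0.3265, 0.7227, 0.0341], [-0.7929, -0.268, 0.5473, -0.3523], [0.015, -0.9064, -0.4221, 0.4216], [0.0, 0.0, 0.0, 1.0]]
bin [(0.75, [260.6, 306.2], 4648)]
slope [(0.79, [205.7, 220.6], 5614)]
lip [(0.89, [201.7, 220.3], 5502)]
plug_a_center []
relay [(0.61, [187.7, 296.2], 480)]
tape_measure [(0.72, [209.2, 352.8], 722)]
flux_bottle [(0.71, [169.9, 244.8], 343)]
side [[467.7485054047743, 0.0, 252.73912324498903], [0.0, 467.7485054047743, 193.52711693512168], [0.0, 0.0, 1.0]] [[0.9994, 0.0001, -0.0353, 0.6735], [0.0287, -0.5838, 0.8114, -0.7894], [-0.0206, -0.8119, -0.5835, 0.7239], [0.0, 0.0, 0.0, 1.0]]
bin [(0.6, [268.5, 205.7], 3253)]
slope [(0.84, [198.8, 236.9], 5267), (0.5, [221.7, 313.8], 438)]
lip [(0.8, [194.8, 240.5], 5226), (0.74, [263.6, 316.2], 744)]
plug_a_center [(0.66, [198.6, 237.8], 5223)]
relay [(0.75, [221.3, 315.1], 431)]
tape_measure [(0.96, [265.1, 315.9], 736)]
flux_bottle [(0.91, [172.5, 310.9], 318)]
```

```bash
python3 - <<'E'
import cv2
a=cv2.imread("pics/scene.png");b=cv2.imread("pics/side.png")
# enlarged crops side by side
a=a[130:330,160:400];b=b[130:330,130:370]
cv2.imwrite("pics/a.png",cv2.resize(a,None,fx=3,fy=3,interpolation=2));cv2.imwrite("pics/b.png",cv2.resize(b,None,fx=3,fy=3,interpolation=2))
E
```

```text
(no output)
```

View pics/a.png

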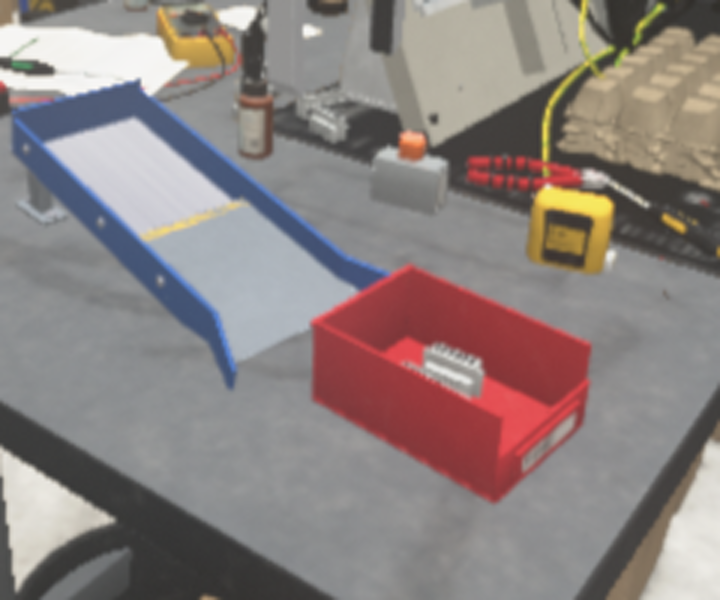

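View pics/b.png

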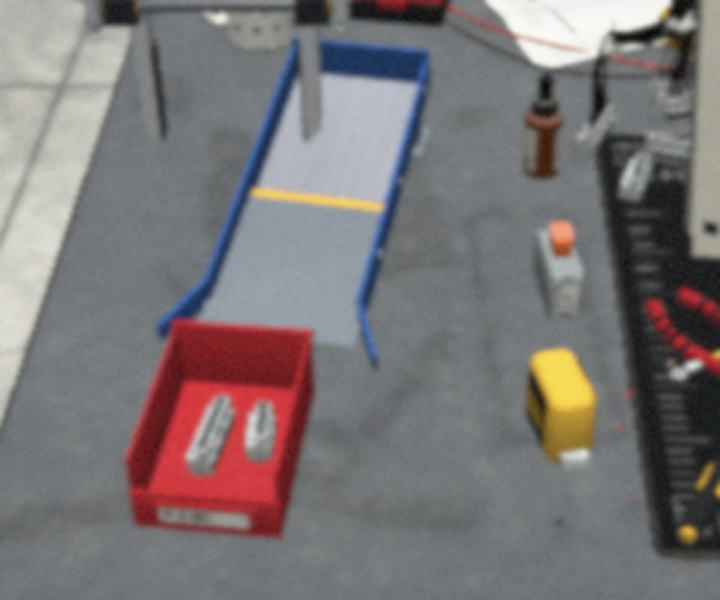

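The views show the bin (side crop, front bottom corners about (135,525) and (280,535)) standing square before the ramp, with both plugs inside. The yellow lip runs (252,191)–(382,207). Next I fit the poses to hand-picked corners.

```bash
cat > fit.py <<'E'
import numpy as np
from scipy.optimize import least_squares
from scipy.spatial.transform import Rotation as R
Ks=dict(scene=(356.2514,254.733,189.140),side=(467.7485,252.739,193.527))
P=dict(scene=np.array([[0.6092,-0.3265,0.7227,0.0341],[-0.7929,-0.268,0.5473,-0.3523],[0.015,-0.9064,-0.4221,0.4216]]),
side=np.array([[0.9994,0.0001,-0.0353,0.6735],[0.0287,-0.5838,0.8114,-0.7894],[-0.0206,-0.8119,-0.5835,0.7239]]))
off=dict(scene=(160,130),side=(130,130))
def proj(c,X):
    M=P[c];q=M[:,:3].T@(X-M[:,3]);f,cx,cy=Ks[c];return np.array([f*q[0]/q[2]+cx,f*q[1]/q[2]+cy])
def fit(pts,tilt,x0):
    def f(p):
        A=R.from_euler("z",p[3]).as_matrix()@R.from_euler("y",-tilt).as_matrix()
        return np.concatenate([proj(c,A@np.array(m)/1+p[:3])-(np.array(u)/3+off[c]) for c,m,u in pts])
    s=least_squares(f,x0,loss="soft_l1");return s.x,f(s.x).reshape(-1,2).round(1)
if __name__=="__main__":
    S=[("scene",(.15,-.06,0),(242,205)),("side",(.15,.06,0),(252,191)),("side",(.15,-.06,0),(382,207)),
     ("scene",(.312,-.064,.03),(140,82)),("scene",(.312,.064,.03),(12,112)),("side",(.312,.064,.03),(295,40)),("side",(.312,-.064,.03),(428,52)),
     ("side",(-.02,.083,.022),(160,322)),("side",(-.02,-.083,0),(375,364)),("scene",(-.02,.085,0),(233,386))]
    B=[("scene",(.071,.05,.06),(313,322)),("scene",(.071,-.05,.06),(410,266)),("scene",(.071,.05,0),(313,402)),("scene",(-.069,.05,0),(497,500)),
     ("side",(.071,.05,.06),(175,322)),("side",(.071,-.05,.06),(312,330)),("side",(-.069,-.05,0),(280,535)),("side",(-.069,.05,0),(135,527))]
    for pts,t in((S,.21),(B,0)):
        x,r=fit(pts,t,[.6,0,0,1.57]);print(x.round(4));print(r.tolist())
    for n,c,u in(("relay","side",(562,308)),("tape","side",(565,455)),("bottle","side",(540,172))):
        M=P[c];f,cx,cy=Ks[c];d=M[:,:3]@np.array([(u[0]/3+off[c][0]-cx)/f,(u[1]/3+off[c][1]-cy)/f,1]);print(n,(M[:,3]-d*M[2,3]/d[2]).round(3))
E
python3 fit.py
```

```text
[ 0.5627  0.0254 -0.0039  1.3748]
[[0.1, -1.4], [0.2, -0.5], [2.6, -0.4], [-0.2, -0.7], [-0.1, 0.2], [-1.1, -0.8], [0.4, -0.4], [0.3, 2.0], [-0.4, 3.6], [-0.6, 3.6]]
[ 5.411e-01 -1.015e-01 -8.000e-04  1.481e+00]
[[0.3, -0.2], [-0.0, -0.6], [-0.5, -0.6], [-0.1, 1.5], [-0.3, -0.3], [-0.3, -0.1], [1.0, 1.3], [0.0, -0.0]]
relay [0.787 0.059 0.   ]
tape [ 0.776 -0.099  0.   ]
bottle [0.783 0.246 0.   ]
```

>>> {"name": "move_arm", "arguments": {"increments": [[0.55,0,0,0,0,0,0.098],[0.55,0,0,0,0,0,0.098],[0.55,-0.5,0.14,0,0,0,0],[0.55,-0.6,0,0,0,0,0],[0.55,-0.6,0,0,0,0,0],[0.55,-0.6,0,0,0,0,0],[0.55,-0.6,0,0,0,0,0],[0.55,-0.6,0,0,0,0,0],[0.55,-0.6,0,0,0,0,0],[0.55,-0.5,0,0,0,0,0],[0.55,0,0,0,0,0.1,0],[0.55,0,0,0,0,0.1,0],[0.55,0,0,0,0,0.1,0],[0.55,0,0,0,0,0.1,0],[0.55,0,0,0,0,0,0],[0.55,0,0,0,0,0,0]]}}

```text
time_s: 2.4
ee_pos: [0.5119, -0.2273, 0.2052]
eef_rot: [-3.141, -0.398, 1.374]
force: [-0.5, 0.6, 0.6]
grip_width: 0.0514
grip_force: 0.0
```

>>> {"name": "move_arm", "arguments": {"increments": [[0.55,-0.185,0,0.437,0,0,0],[0.55,-0.185,0,0.437,0,0,0],[0.55,-0.185,0,0.437,0,0,0],[0.55,-0.185,0,0.437,0,0,0],[0.55,-0.185,0,0.437,0,0,0],[0.55,-0.185,0,0.437,0,0,0],[0.55,-0.185,0,0.437,0,0,0],[0.55,-0.185,0,0.437,0,0,0],[0.55,0,0,0,0,0,0],[0.55,0,0,0,0,0,0]]}}

```text
time_s: 3.4
ee_pos: [0.5125, -0.2267, 0.0165]
eef_rot: [3.141, -0.399, 1.376]
force: [-0.9, -0.1, 0.6]
grip_width: 0.0517
grip_force: 0.0
```

```bash
python3 - <<'E'
from station import ctrl
import cv2
p=ctrl.camera("side")["color"][130:330,130:370];q=ctrl.camera("scene")["color"][130:330,160:400]
import numpy as np
cv2.imwrite("pics/c.png",cv2.resize(np.hstack([p,q]),(800,333)))
E
```

```text
(no output)
```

View pics/c.png

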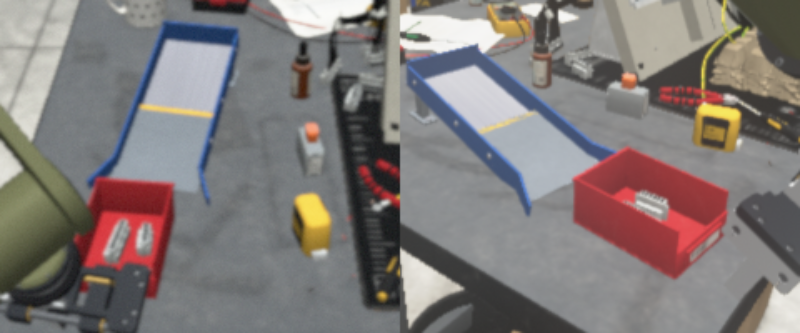

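The fingers stand behind the front wall (about (110,285) in the side half) and the bin is untouched. I push slowly.

>>> {"name": "move_arm", "arguments": {"increments": [[0.55,0.184,0,0.078,0,0,0],[0.55,0.184,0,0.078,0,0,0],[0.55,0.184,0,0.078,0,0,0],[0.55,0.184,0,0.078,0,0,0],[0.55,0.092,0,0.039,0,0,0],[0.55,0.092,0,0.039,0,0,0],[0.55,0.092,0,0.039,0,0,0],[0.55,0.092,0,0.039,0,0,0],[0.55,0.129,0,0.055,0,0,0],[0.55,0.129,0,0.055,0,0,0],[0.55,0.129,0,0.055,0,0,0],[0.55,0.129,0,0.055,0,0,0],[0.55,0.129,0,0.055,0,0,0],[0.55,0.129,0,0.055,0,0,0],[0.55,0.129,0,0.055,0,0,0],[0.55,0.129,0,0.055,0,0,0],[0.55,0.129,0,0.055,0,0,0],[0.55,0.129,0,0.055,0,0,0],[0.55,0,0,0,0,0,0]]}}

```text
time_s: 5.4
ee_pos: [0.5375, -0.0985, 0.0154]
eef_rot: [-3.141, -0.4, 1.376]
force: [0.6, 0.5, -0.0]
grip_width: 0.0519
grip_force: 0.0
```

```bash
python3 - <<'E'
from station import ctrl
import cv2
p=ctrl.camera("side")["color"][130:330,130:370];q=ctrl.camera("scene")["color"][130:330,160:400]
import numpy as np
cv2.imwrite("pics/d.png",cv2.resize(np.hstack([p,q]),(800,333)))
E
```

```text
(no output)
```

View pics/d.png

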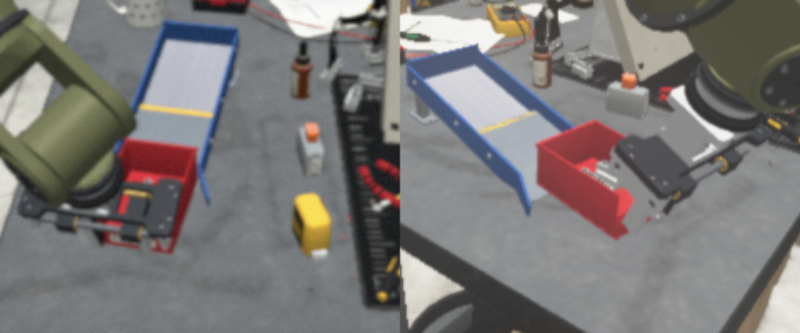

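Bin squared up and its nose is at the ramp foot between the rails. I continue.

>>> {"name": "move_arm", "arguments": {"increments": [[0.55,0.129,0,0.055,0,0,0],[0.55,0.129,0,0.055,0,0,0],[0.55,0.129,0,0.055,0,0,0],[0.55,0.129,0,0.055,0,0,0],[0.55,0.129,0,0.055,0,0,0],[0.55,0.129,0,0.055,0,0,0],[0.55,0.129,0,0.055,0,0,0],[0.55,0.129,0,0.055,0,0,0],[0.55,0.129,0,0.055,0,0,0],[0.55,0.129,0,0.055,0,0,0],[0.55,0.129,0,0.055,0,0,0],[0.55,0.129,0,0.055,0,0,0],[0.55,0.129,0,0.055,0,0,0],[0.55,0.129,0,0.055,0,0,0],[0.55,0,0,0,0,0,0]]}}

```text
time_s: 7.0
ee_pos: [0.5567, -0.0022, 0.0151]
eef_rot: [3.141, -0.4, 1.376]
force: [0.3, -0.7, -1.4]
grip_width: 0.0516
grip_force: 0.0
```

```bash
python3 - <<'E'
from station import ctrl
import cv2
p=ctrl.camera("side")["color"][130:330,130:370];q=ctrl.camera("scene")["color"][130:330,160:400]
import numpy as np
cv2.imwrite("pics/e.png",cv2.resize(np.hstack([p,q]),(800,333)))
E
```

```text
(no output)
```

View pics/e.png

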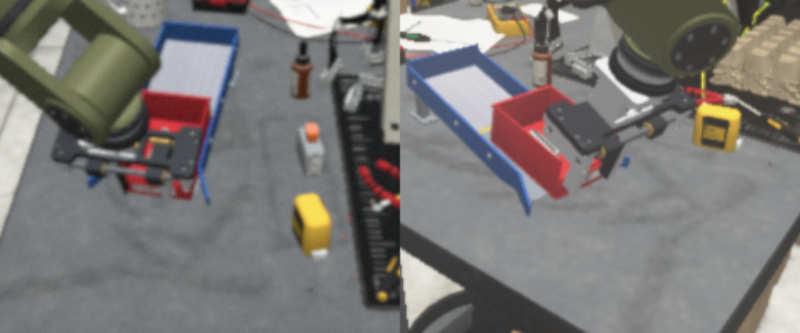

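Bin is on the ramp between the rails. I go 30 mm more level and then up the slope.

>>> {"name": "move_arm", "arguments": {"increments": [[0.55,0.129,0,0.055,0,0,0],[0.55,0.129,0,0.055,0,0,0],[0.55,0.129,0,0.055,0,0,0],[0.55,0.138,0,0.043,0,0,0],[0.55,0.157,0,0.03,0,0,0],[0.55,0.157,0,0.03,0,0,0],[0.55,0.157,0,0.03,0,0,0],[0.55,0.157,0,0.03,0,0,0],[0.55,0.157,0,0.03,0,0,0],[0.55,0.157,0,0.03,0,0,0],[0.55,0.157,0,0.03,0,0,0],[0.55,0.157,0,0.03,0,0,0],[0.55,0.157,0,0.03,0,0,0],[0.55,0.157,0,0.03,0,0,0],[0.55,0.157,0,0.03,0,0,0],[0.55,0.157,0,0.03,0,0,0],[0.55,0.157,0,0.03,0,0,0],[0.55,0.157,0,0.03,0,0,0],[0.55,0,0,0,0,0,0]]}}

```text
time_s: 9.0
ee_pos: [0.5833, 0.1329, 0.0393]
eef_rot: [3.142, -0.4, 1.376]
force: [0.3, -0.2, 0.1]
grip_width: 0.0514
grip_force: 0.0
```

```bash
python3 - <<'E'
from station import ctrl
import cv2
p=ctrl.camera("side")["color"][130:330,130:370];q=ctrl.camera("scene")["color"][130:330,160:400]
import numpy as np
cv2.imwrite("pics/f.png",cv2.resize(np.hstack([p,q]),(800,333)))
E
```

```text
(no output)
```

View pics/f.png

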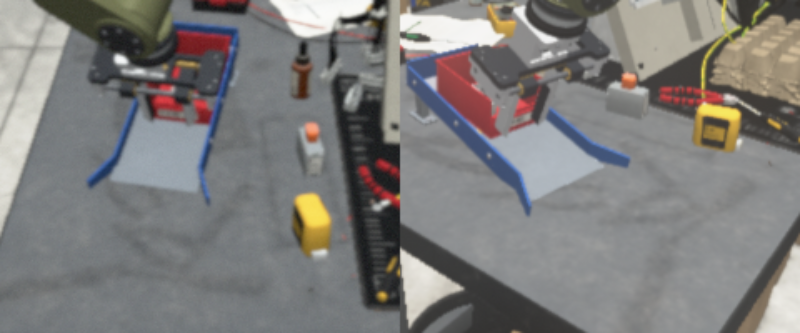

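>>> {"name": "move_arm", "arguments": {"increments": [[0.55,0.079,0,0.015,0,0,0],[0.55,0.079,0,0.015,0,0,0],[0.55,0.079,0,0.015,0,0,0],[0.55,0.079,0,0.015,0,0,0],[0.55,0.079,0,0.015,0,0,0],[0.55,0.079,0,0.015,0,0,0],[0.55,0.079,0,0.015,0,0,0],[0.55,0.079,0,0.015,0,0,0],[0.55,0.06,0,0.01,0,0,0],[0.55,0,0,0,0,0,0],[0.55,0,0,0,0,0,0]]}}

```text
time_s: 10.2
ee_pos: [0.5901, 0.1657, 0.0468]
eef_rot: [3.141, -0.4, 1.375]
force: [-0.4, -0.2, 0.0]
grip_width: 0.0515
grip_force: 0.0
```

```bash
python3 - <<'E'
from station import ctrl
import cv2
p=ctrl.camera("side")["color"][130:230,170:290];q=ctrl.camera("scene")["color"][130:230,160:280]
import numpy as np
cv2.imwrite("pics/g.png",cv2.resize(np.hstack([p,q]),(800,333),interpolation=2))
E
```

```text
(no output)
```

View pics/g.png

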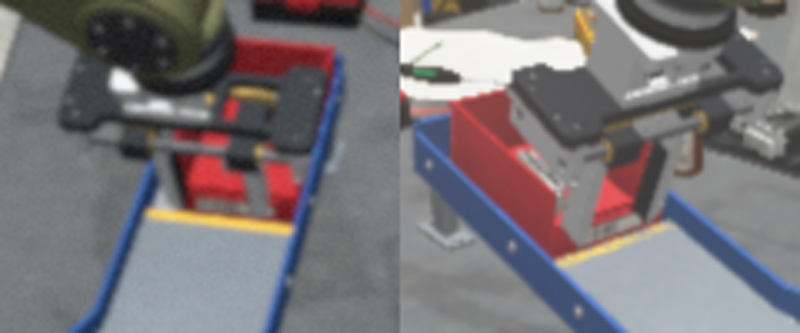

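>>> {"name": "move_arm", "arguments": {"increments": [[0.55,0.06,0,0.01,0,0,0],[0.55,0,0,0,0,0,0]]}}

```text
time_s: 10.5
ee_pos: [0.5907, 0.1686, 0.0474]
eef_rot: [3.141, -0.4, 1.375]
force: [0.7, -0.4, -0.1]
grip_width: 0.0518
grip_force: 0.3
```

>>> {"name": "move_arm", "arguments": {"increments": [[0.55,-0.1,0,-0.02,0,0,0],[0.55,-0.3,0,-0.06,0,0,0],[0.55,-0.4,0,-0.08,0,0,0],[0.55,-0.4,0,-0.08,0,0,0],[0.55,-0.2,0,-0.5,0,0,0],[0.55,-0.2,0,-0.7,0,0,0],[0.55,-0.2,0,-0.7,0,0,0],[0.55,-0.4,0,-0.7,0,0,0],[0.55,-0.5,0,-0.5,0,0,0],[0.55,-0.5,0,-0.5,0,0,0],[0.55,0,0,0,0,0,0],[0.55,0,0,0,0,0,0]]}}

```text
time_s: 11.7
ee_pos: [0.547, -0.0502, 0.1616]
eef_rot: [-3.142, -0.4, 1.373]
force: [0.1, -0.2, -0.4]
grip_width: 0.0521
grip_force: 0.0
```

```bash
python3 - <<'E'
from station import ctrl
import cv2
p=ctrl.camera("side")["color"][130:230,170:290];q=ctrl.camera("scene")["color"][130:230,160:280]
import numpy as np
cv2.imwrite("pics/h.png",cv2.resize(np.hstack([p,q]),(800,333),interpolation=2))
E
```

```text
(no output)
```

View pics/h.png

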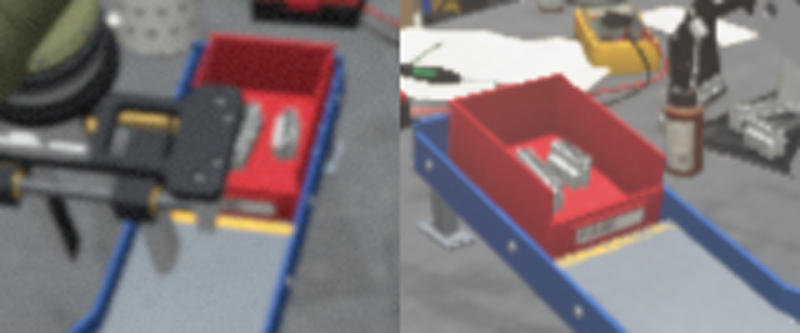

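```bash
python3 - <<'E'
from fit import *
import numpy as np
T=np.array([.5627,.0254,-.002]);A=R.from_euler("z",1.375).as_matrix()@R.from_euler("y",-.21).as_matrix()
pts=[("scene",(.071,.05,.06),(450,100)),("scene",(.071,-.05,.06),(562,73)),("scene",(-.069,-.05,.06),(664,160)),("side",(.071,.05,.06),(208,35)),("side",(.071,-.05,.06),(335,45))]
o=dict(scene=(160-120,130),side=(170,130))
def f(p):
    Bm=R.from_euler("zy",[p[3],p[4]]).as_matrix()
    return np.concatenate([(proj(c,A@(Bm@np.array(m)+p[:3])+T)-(np.array(u)/(800/240)+o[c])) for c,m,u in pts])
s=least_squares(f,[.22,0,-.01,0,0]);print(s.x.round(4),f(s.x).round(1))
for z,t in((-.01,0),(-.005,.07),(0,0)):
    g=lambda q:f([q[0],q[1],z,q[2],t]);r=least_squares(g,[.22,0,0]);print(z,t,r.x.round(4),r.cost.round(2))
E
```

```text
[ 0.2277 -0.007  -0.0092 -0.0223  0.0032] [-0.5 -0.  -0.3  0.2  0.8  0.1  0.9 -0.7 -0.8  0.4]
-0.01 0 [ 0.2286 -0.0074 -0.0177] 1.56
-0.005 0.07 [ 0.2227 -0.0041 -0.0607] 4.47
0 0 [ 0.2198 -0.0021 -0.0604] 9.72
```

The bin has dropped flat into the pocket (fit: x 0.228, y -0.007, z -0.009, tilt 0.003). Both plugs are inside and the arm is clear.

```bash
python3 -c "
from station import ctrl
print(ctrl.hand_in())"
```

```text
the job is handed in; nothing more can be done
None
```

I pushed the bin up the ramp and over the yellow lip; my last camera fit before hand-in has it lying flat in the pocket (228 mm up the slope, 7 mm off the middle line, about 9 mm below the ramp surface), both connectors inside, the arm clear and the bystanders untouched; the job is handed in, but no verdict came back.

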